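# Close the test jig on the watch

### The job

Two clamshell test jigs stand open on the bench. Take the orange handle of the one that has a watch in its nest, swing its lid up over vertical and lower it gently, without letting it drop, until it lies fully shut on its stop, then let go. Leave the watch in its nest and leave the empty jig's lid open.

Things in the scene. Friction and masses are not known exactly. Their poses are not given: they have to be found in the camera images.
- loaded_lid (a joint): Hinge angle of the lid of the jig holding the watch: 0 = shut, level on its stop; 1.57 = upright; 2.0 = open stop, leaning back. Starts at 1.75 to 1.95. Level hinge line 65 mm above the bench, at the jig's rear. Lid: white frame, clear window, 115 x 120 x 8 mm, 0.22 kg. Stiff hinge: the lid stays where left above 1.2 rad; lower down it falls if let go.
- loaded_handle (a point): Centre of that lid's orange handle: round bar, 10 mm diameter, 92 mm clear length, 45 mm beyond the lid's free edge. +y runs along the bar (level, to robot's left), +x to the hinge line, 160 mm away; +z is up when shut. Shut: 65 mm above bare bench, 40 mm in front of the jig block. Open: topmost part, 210 to 225 mm up. Can be pinched from straight above at every angle; bar turns in the fingers.
- watch_center (a point): Centre of the watch body lying loose in the nest of the loaded jig: strapless turquoise case, dark back, white label, 41 x 46 x 12 mm, centre 51 mm above the bench; the shut lid clears it by 4 mm. The fixed jig is a black block with aluminium top, 130 x 140 mm, 45 mm high, front to the robot within 0.25 rad. Similar watches lie in a tray and on the bench.
- empty_lid (a joint): Hinge angle of the lid of the other, identical jig, whose nest is empty; same meaning. Starts open at 1.75 to 1.95 and is to stay open. The two jigs stand side by side, left and right of the robot's centre line, in either order.

How it is judged (in metres and radians):
On the way:
1. the loaded jig's lid has been swung past upright towards shut (value of joint loaded_lid below 1.35 rad), for 0.1 s.
At the end, for the whole second after the job is handed in: The lid of the jig with the watch lies shut on its stop (within 0.08 rad, about 13 mm at the handle) and at rest, the watch is within 10 mm of where it lay in the nest, and the empty jig's lid still stands open (above 1.6 rad) (value of joint loaded_lid below 0.08 rad and velocity of joint loaded_lid between -0.1 and 0.1 rad/s and distance of watch_center from where it was at the start of the episode below 0.01 m and value of joint empty_lid above 1.6 rad); the robot touches nothing.
It fails at once if the loaded jig's lid drops or slams: it swings towards shut faster than 2.5 rad/s (0.4 m/s at the handle, about what the last 10 mm of free fall give) (velocity of joint loaded_lid below -2.5 rad/s).
It fails at once if the empty jig's lid is pulled up out of its open position (value of joint empty_lid below 1.6 rad).
It also fails if it takes over 42 s, if anything falls off the work surface, if the arm or the gripper's body presses on something with over 40 N, if the wrist force passes 120 N, or if a joint passes its speed limit or range.

### The arm

A 7-joint arm with a two-finger parallel gripper is mounted at the origin on the work surface. World frame = base frame: x ahead of the robot, y to its left, z up, the work surface at z = 0. Lengths are in m, angles in degrees, forces in N, time in s.
With the tool pointing down it reaches from about 0.4 to 0.85 m from the base axis. Payload 4.4 kg.
Tool frame: the origin (TCP) lies midway between the tips of the shut fingers; the grasp point (between the pads) lies 19 mm behind it; z points along the fingers, y is the line along which they close (so a half turn about z gives the same grasp; the last joint's range is limited). The gripper opens to 94 mm and grips with 3 to 60 N. Pads are 16 mm wide; open, the fingers measure 119 mm over their backs; the gripper's body (75 mm by 177 mm) begins 78 mm behind the grasp point.
Start: joints at [73.064, 36.005, 2.206, 86.941, -1.547, 57.084, -1.146], TCP at [0.148, -0.633, 0.205] pointing down, gripper open.
Joint ranges: [-175.42, 175.42], [-21.48, 121.26], [-71.46, 75.88], [10.55, 141.38], [-63.04, 243.04], [13.31, 113.54], [-168.57, 168.57]. Speed limits (degrees/s): [147.25, 147.25, 180, 180, 180, 180, 180].

### API

Orientations are given as [roll, pitch, yaw] about the fixed x, y, z axes, in that order (R = Rz(yaw) Ry(pitch) Rx(roll)).
In Python, from bench import robot gives the robot as it stands.
- The arm moves only by the tool move_arm, never from a script. Its argument "deltas" is a list of rows, each a list of 2 entries, a list of its own where there are three numbers: the shift along the world's x, y, z as a fraction of full scale, then the turn about the world's z as a fraction of full scale. In form: [[[tx, ty, tz], yaw], ...]. A call has 1 to 20 rows; each row shifts and turns the commanded pose from where the row before left it; what a row does not reach is not made up. Full scale, the value 1, is 30 cm for a shift and 2 pi rad for a turn. A row lasts 1/10 s, in which the tool goes at most 50 mm and 8.59 degrees, less where a joint would pass 70% of its speed; a pose out of reach is approached as far as the arm can. A call with a number of a shift or a turn outside -1 to 1 is refused whole. A call with a gripper value outside its range is refused whole. "jaw" is the opening, from 0 (shut) to 1 (fully open), set as the call begins (left out, the last holds). The fingers move at their own pace and stop on an object; "force" is the grip in N (left out, the last holds). Time passes only in rows, so rows that do not move let the fingers close. It gives the time, the measured TCP pose, the force, the opening and the grip force at its end, in the units of the state.
- robot.get_state(): the state, without advancing time (a new reading comes with each control period).
- robot.snapshot(name): name is "side" or "top"; returns the picture (480x640x3 uint8, red, green, blue); there is no depth.
- robot.camera_model(name): a dict with "vertical_fov" (degrees; the focal length in pixels is half the picture's height over the tangent of half this angle, whatever the lens; pixels are square), "cx", "cy" (the principal point, pixels), "eye" and "orientation" of the camera in the world. Camera axes: x right, y down, z forward; pixel columns grow to the right and rows downward; lengths in m; the calibration is good to about 2 mm. A picture is of the moment at which its call begins. camera_model takes no time and is no camera call.
- robot.close_job(): hands the job in; it is judged then, once.
The state is a dict: "time": time; "joint_positions": joint angles; "qd": joint speeds; "joint_torque": joint torques, N m; "position": TCP position; "tool_rot": TCP orientation; "contact_force": force on the tool from outside, world axes, zero at the start; "ft_torque": the same for the moment, N m; "opening": finger opening in m; "finger_force": force on a finger pad.
Only numpy, scipy, OpenCV 4.12 (cv2) and the standard library are available. Lean on these libraries where they do the work, as an engineer would, in place of code of your own. Each camera call takes 0.05 s, during which the arm holds its last target. There are 200 camera calls.

## Working session

There is one attempt and no reset: what is moved stays moved. The work goes in short steps, Python scripts to look and compute and a tool call to move; the robot and the scene stay as the last step left them, time stands still between calls to the robot, and variables do not carry over. Pictures are saved under pics/ and viewed, at most 10 in all, crops included, and the job is handed in when it is done.

Besides the shell and the picture viewer there is one more tool, called as a command line: name --argument value ..., lists and objects as JSON in quotes. move_arm: Moves the arm, as the interface text tells. Shift numbers are shares of 30 cm and turn numbers shares of 2 pi rad, none past 1 either way. Its arguments: {"type":"object","properties":{"deltas":{"type":"array"},"jaw":{"type":"number"},"force":{"type":"number"}},"required":["deltas"]}

```bash
mkdir -p pics
python3 - <<'E'
from bench import robot
import cv2
for n in("top","side"):
    cv2.imwrite(f"pics/{n}0.png",robot.snapshot(n)[:,:,::-1]); print(n,robot.camera_model(n))
s=robot.get_state();print(s["time"],s["position"],s["tool_rot"],s["opening"])
E
```

```text
top {'vertical_fov': 46.73131962158125, 'cx': 311.4853661711768, 'cy': 246.0257224620835, 'eye': array([ 0.34364148, -0.01055307,  0.99595288]), 'orientation': array([-169.2916088 ,   -1.11920438,  -91.51120379])}
side {'vertical_fov': 45.251010986894826, 'cx': 331.68903440862914, 'cy': 241.92128892205386, 'eye': array([0.50749559, 0.62623081, 0.70519   ]), 'orientation': array([-133.81019142,   -0.77275221,  179.5155744 ])}
0.1 [ 0.14793721 -0.63231431  0.20463836] [-1.79900262e+02  3.26800791e-03  1.31686146e+01] 0.09379479474149688
```

View pics/top0.png

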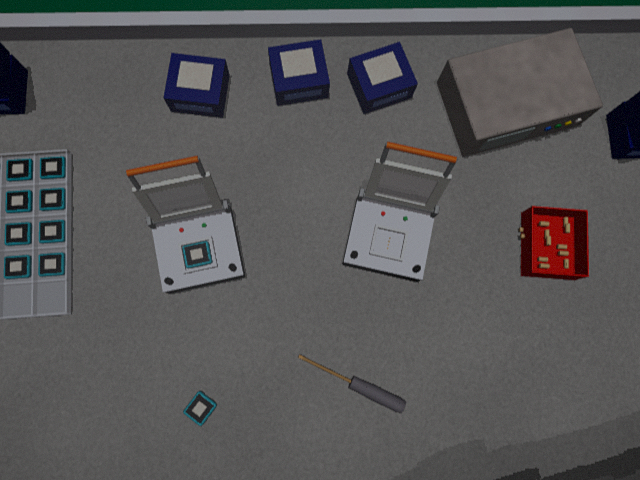

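View pics/side0.png

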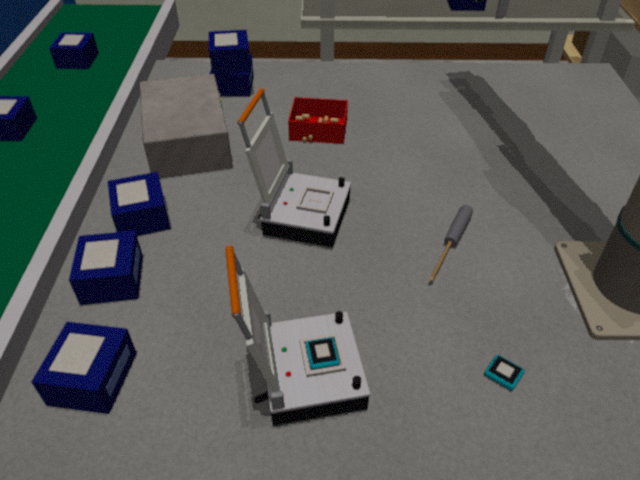

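Loaded jig is the left one (top view: watch at (198,254), handle from (128,173) to (198,160); side view: handle from (231,249) to (237,312)). The right jig's nest is empty.

```bash
cat > h.py <<'E'
import numpy as np,cv2
from scipy.spatial.transform import Rotation as R
from bench import robot
def cam(n):
    m=robot.camera_model(n);f=240/np.tan(np.radians(m["vertical_fov"]/2))
    return m["eye"],R.from_euler("xyz",m["orientation"],degrees=True).as_matrix(),f,m["cx"],m["cy"]
def ray(n,p):
    e,r,f,cx,cy=cam(n);d=r@[(p[0]-cx)/f,(p[1]-cy)/f,1];return e,d/np.linalg.norm(d)
def plane(n,p,z):
    e,d=ray(n,p);return e+d*(z-e[2])/d[2]
def tri(p,q):
    (a,u),(b,v)=ray("top",p),ray("side",q)
    t=np.linalg.lstsq(np.c_[u,-v],b-a,rcond=None)[0];P,Q=a+t[0]*u,b+t[1]*v
    return (P+Q)/2,np.linalg.norm(P-Q)
def orange(im):
    h=cv2.cvtColor(im,cv2.COLOR_RGB2HSV);m=cv2.inRange(h,(7,170,100),(17,255,255))
    out=[]
    for c in cv2.findContours(m,cv2.RETR_EXTERNAL,cv2.CHAIN_APPROX_NONE)[0]:
        if cv2.contourArea(c)<80: continue
        (x,y),(w,hh),a=cv2.minAreaRect(c);b=cv2.boxPoints(((x,y),(w,hh),a))
        e=sorted([(b[i]+b[(i+1)%4])/2 for i in range(4)],key=lambda p:-np.hypot(p[0]-x,p[1]-y))[:2]
        out.append((np.array((x,y)),e,(w,hh)))
    return out
E
python3 - <<'E'
from h import *
np.set_printoptions(precision=4,suppress=True)
T=cv2.imread("pics/top0.png")[:,:,::-1].copy();S=cv2.imread("pics/side0.png")[:,:,::-1].copy()
ot,os=orange(T),orange(S)
for o in ot+os: print(o)
for t in ot:
  for s in os:
    P,e=tri(t[0],s[0])
    if e<.02: print("centre",P,e)
    for a in t[1]:
      for b in s[1]:
        P,e=tri(a,b)
        if e<.015: print(" end",a,b,P,e)
# aluminium top corners, plane z=.045
h=cv2.cvtColor(T,cv2.COLOR_RGB2GRAY);m=((h>150)*255).astype(np.uint8);m[:,:100]=0
for c in cv2.findContours(m,cv2.RETR_EXTERNAL,cv2.CHAIN_APPROX_NONE)[0]:
  if 2500<cv2.contourArea(c)<9000:
    b=cv2.boxPoints(cv2.minAreaRect(c));print("blk",b.tolist(),[plane("top",p,.045)[:2] for p in b])
for p in [(163,292),(244,277)]: print(plane("top",p,.045))
print("watch",plane("top",(198,254),.057))
E
```

```text
(array([161.7719, 165.3323]), [array([197.2239, 158.0972], dtype=float32), array([126.3199, 172.5674], dtype=float32)], (5.118976593017578, 72.36551666259766))
(array([421.2412, 151.6647]), [array([386.7765, 144.0059], dtype=float32), array([455.7059, 159.3235], dtype=float32)], (70.61085510253906, 5.097864627838135))
(array([232.2384, 279.2644]), [array([228.7178, 245.8192], dtype=float32), array([235.7589, 312.7096], dtype=float32)], (67.25997161865234, 7.851358890533447))
(array([251.3461, 104.7308]), [array([240.5, 121. ], dtype=float32), array([262.1923,  88.4615], dtype=float32)], (4.714951515197754, 39.10636520385742))
centre [0.6114 0.1843 0.2228] 0.0035175610828114363
 end [197.2239 158.0972] [228.7178 245.8192] [0.6209 0.1328 0.2253] 0.0027355522865386817
 end [126.3199 172.5674] [235.7589 312.7096] [0.6013 0.2343 0.2246] 0.002724575698719824
 end [197.2239 158.0972] [262.1923  88.4615] [0.5628 0.0982 0.4107] 0.014053247239170745
centre [ 0.6247 -0.1941  0.2234] 0.003678863195116158
 end [386.7765 144.0059] [240.5 121. ] [ 0.6368 -0.1437  0.2247] 0.004054103470593944
 end [455.7059 159.3235] [240.5 121. ] [ 0.6495 -0.2701  0.1422] 0.013695722546312432
 end [455.7059 159.3235] [262.1923  88.4615] [ 0.6112 -0.2435  0.2251] 0.003936094664310863
[0.4489 0.2216 0.045 ]
[0.4714 0.0836 0.045 ]
watch [0.5112 0.1607 0.057 ]
```

move_arm --deltas '[[[0.064,0.113,0.05],0.01],[[0.064,0.113,0.05],0.01],[[0.064,0.113,0.05],0.01],[[0.064,0.113,0.05],0.01],[[0.064,0.113,0.05],0.01],[[0.064,0.113,0.05],0.01],[[0.064,0.113,0.05],0.01],[[0.064,0.113,0.05],0.01],[[0.064,0.113,0],0.01],[[0.064,0.113,0],0.01],[[0.064,0.113,0],0.01],[[0.064,0.113,0],0.01]]' --jaw 1

```text
time: 1.3
position: [0.3788, -0.2246, 0.3254]
tool_rot: [-180.0, 0.0, 56.5]
contact_force: [1.3, -1.4, 0.0]
opening: 0.0941
finger_force: 0.0
```

move_arm --deltas '[[[0.064,0.113,0],0.01],[[0.064,0.113,0],0.01],[[0.064,0.113,0],0.01],[[0.064,0.113,0],0.01],[[0.064,0.113,0],0.01],[[0.064,0.113,0],0.01],[[0.064,0.113,0],0.01],[[0.064,0.113,0],0.01],[[0.064,0.113,0],0.01],[[0.064,0.113,0],0.01],[[0.064,0.113,0],0.01],[[0.064,0.113,0],0.01],[[0,0,0],0],[[0,0,0],0]]'

```text
time: 2.7
position: [0.6084, 0.1812, 0.3244]
tool_rot: [-179.9, 0.0, 99.6]
contact_force: [0.5, -0.5, 0.6]
opening: 0.0943
finger_force: 0.0
```

Run:
```python
from h import *
s=robot.get_state();print(s["time"],s["position"],s["tool_rot"],s["joint_positions"],s["contact_force"])
a=robot.snapshot("top");b=robot.snapshot("side")
cv2.imwrite("pics/c1.png",np.vstack([a[80:320,60:360],b[140:380,130:430]])[:,:,::-1])
```

```text
2.7 [0.60844128 0.18117319 0.32444849] [-1.79892132e+02  6.64174940e-03  9.96303221e+01] [ -0.48565957  31.98107596 -32.51296317  78.99420208  17.19128217
  74.05082852 -24.14323764] [ 0.48359222 -0.45862885  0.56005285]
```

View pics/c1.png

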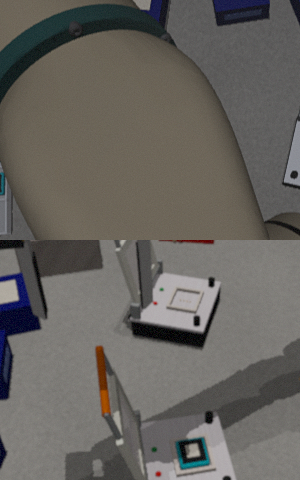

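Side view crop: the two fingers (around crop x=38 and x=145) straddle the orange bar (x≈100), as intended.

move_arm --deltas '[[[0.009,0.008,-0.04],0.001],[[0,0,-0.04],0],[[0,0,-0.04],0],[[0,0,-0.04],0],[[0,0,-0.04],0],[[0,0,-0.04],0],[[0,0,-0.04],0],[[0,0,-0.04],0],[[0,0,-0.04],0],[[0,0,-0.04],0],[[0,0,0],0],[[0,0,0],0]]'

```text
time: 4.0
position: [0.6116, 0.1832, 0.2053]
tool_rot: [-180.0, -0.0, 99.9]
contact_force: [-0.6, -0.4, -0.0]
opening: 0.094
finger_force: 0.0
```

Run:
```python
from h import *
s=robot.get_state();print(s["time"],s["position"],s["tool_rot"],s["contact_force"])
b=robot.snapshot("side");print(orange(b))
cv2.imwrite("pics/c2.png",cv2.resize(b[180:400,140:400],None,fx=2,fy=2)[:,:,::-1])
```

```text
4.0 [0.61162963 0.18316718 0.20531107] [-1.79990857e+02 -7.86176721e-03  9.99283551e+01] [-0.55443358 -0.3847726  -0.0301431 ]
[(array([232.15242004, 279.37197876]), [array([228.4512, 246.061 ], dtype=float32), array([235.85364, 312.68295], dtype=float32)], (67.03195190429688, 7.730207920074463)), (array([254.98143005,  99.29973602]), [array([262.3634 ,  88.56233], dtype=float32), array([247.59947, 110.03714], dtype=float32)], (5.047255992889404, 26.06032371520996))]
```

View pics/c2.png

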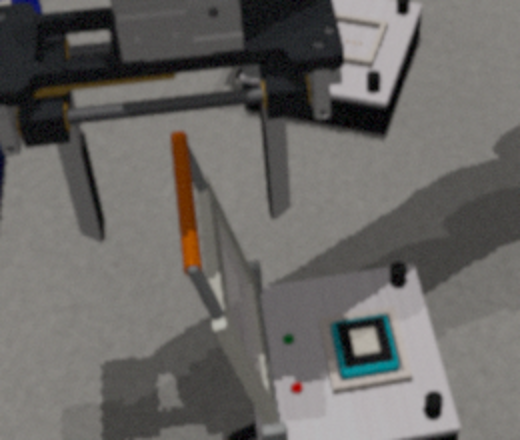

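Fingertips at about (190,300) and (277,287), with the bar's middle (232,279) centred between them and slightly above the tips. Pinching it now.

move_arm --deltas '[[[0,0,-0.01],0],[[0,0,0],0],[[0,0,0],0],[[0,0,0],0],[[0,0,0],0],[[0,0,0],0],[[0,0,0],0],[[0,0,0],0],[[0,0,0],0],[[0,0,0],0]]' --jaw 0 --force 20

```text
time: 5.05
position: [0.6116, 0.1831, 0.2024]
tool_rot: [-180.0, -0.0, 99.9]
contact_force: [-0.6, 0.6, -0.1]
opening: 0.017
finger_force: 0.0
```

move_arm --deltas '[[[0,0,0],0],[[0,0,0],0],[[0,0,0],0],[[0,0,0],0]]'

```text
time: 5.45
position: [0.6116, 0.1831, 0.2024]
tool_rot: [-180.0, -0.0, 99.9]
contact_force: [-0.7, -0.5, -0.4]
opening: 0.0093
finger_force: 20.0
```

```bash
cat > arc.py <<'E'
import numpy as np,sys,json
th=np.linspace(float(sys.argv[1]),float(sys.argv[2]),int(sys.argv[3])+1);psi=np.radians(10)
P=np.c_[-.16*np.cos(th)*np.cos(psi),-.16*np.cos(th)*np.sin(psi),.16*np.sin(th)]
D=np.diff(np.round((P-P[0])/.3,3),axis=0).round(3)
print(json.dumps([[r,0] for r in D.tolist()]))
E
python3 arc.py 1.785 1.385 14; python3 arc.py 1.385 .785 20
```

```text
[[[-0.015, -0.003, 0.003], 0], [[-0.014, -0.002, 0.003], 0], [[-0.015, -0.003, 0.002], 0], [[-0.015, -0.002, 0.002], 0], [[-0.015, -0.003, 0.001], 0], [[-0.015, -0.003, 0.001], 0], [[-0.015, -0.002, 0.0], 0], [[-0.015, -0.003, 0.0], 0], [[-0.015, -0.003, 0.0], 0], [[-0.015, -0.002, -0.001], 0], [[-0.015, -0.003, -0.001], 0], [[-0.015, -0.003, -0.002], 0], [[-0.015, -0.002, -0.002], 0], [[-0.015, -0.003, -0.003], 0]]
[[[-0.015, -0.003, -0.003], 0], [[-0.016, -0.002, -0.004], 0], [[-0.015, -0.003, -0.004], 0], [[-0.015, -0.003, -0.005], 0], [[-0.015, -0.002, -0.005], 0], [[-0.015, -0.003, -0.005], 0], [[-0.014, -0.003, -0.006], 0], [[-0.015, -0.002, -0.006], 0], [[-0.014, -0.003, -0.007], 0], [[-0.014, -0.002, -0.008], 0], [[-0.014, -0.003, -0.007], 0], [[-0.014, -0.002, -0.008], 0], [[-0.013, -0.002, -0.009], 0], [[-0.013, -0.003, -0.009], 0], [[-0.013, -0.002, -0.009], 0], [[-0.012, -0.002, -0.01], 0], [[-0.013, -0.002, -0.01], 0], [[-0.012, -0.002, -0.01], 0], [[-0.011, -0.002, -0.011], 0], [[-0.012, -0.002, -0.011], 0]]
```

move_arm --deltas '[[[-0.015,-0.003,0.003],0],[[-0.014,-0.002,0.003],0],[[-0.015,-0.003,0.002],0],[[-0.015,-0.002,0.002],0],[[-0.015,-0.003,0.001],0],[[-0.015,-0.003,0.001],0],[[-0.015,-0.002,0.0],0],[[-0.015,-0.003,0.0],0],[[-0.015,-0.003,0.0],0],[[-0.015,-0.002,-0.001],0],[[-0.015,-0.003,-0.001],0],[[-0.015,-0.003,-0.002],0],[[-0.015,-0.002,-0.002],0],[[-0.015,-0.003,-0.003],0]]'

```text
time: 6.85
position: [0.5484, 0.1713, 0.2031]
tool_rot: [-180.0, 0.0, 99.9]
contact_force: [1.6, -3.4, 0.6]
opening: 0.0092
finger_force: 20.1
```

move_arm --deltas '[[[-0.015,-0.003,-0.003],0],[[-0.016,-0.002,-0.004],0],[[-0.015,-0.003,-0.004],0],[[-0.015,-0.003,-0.005],0],[[-0.015,-0.002,-0.005],0],[[-0.015,-0.003,-0.005],0],[[-0.014,-0.003,-0.006],0],[[-0.015,-0.002,-0.006],0],[[-0.014,-0.003,-0.007],0],[[-0.014,-0.002,-0.008],0]]'

```text
time: 7.85
position: [0.5039, 0.164, 0.1873]
tool_rot: [-180.0, 0.0, 99.9]
contact_force: [1.5, -5.2, 1.9]
opening: 0.0096
finger_force: 20.1
```

```bash
python3 - <<'E'
from h import *
b=robot.snapshot("side");s=robot.get_state();print(s["position"],s["contact_force"],s["opening"])
cv2.imwrite("pics/c3.png",cv2.resize(b[180:430,180:440],None,fx=2,fy=2)[:,:,::-1])
E
python3 arc.py 1.085 .785 10; python3 arc.py .785 .225 19;python3 arc.py .225 0 11
```

```text
[0.50293181 0.16387964 0.18687572] [ 0.24641961 -3.65847708 -0.53491844] 0.009336192781740067
[[[-0.014, -0.002, -0.008], 0], [[-0.013, -0.003, -0.008], 0], [[-0.014, -0.002, -0.008], 0], [[-0.013, -0.002, -0.009], 0], [[-0.013, -0.003, -0.01], 0], [[-0.012, -0.002, -0.009], 0], [[-0.012, -0.002, -0.01], 0], [[-0.012, -0.002, -0.011], 0], [[-0.012, -0.002, -0.011], 0], [[-0.011, -0.002, -0.011], 0]]
[[[-0.011, -0.002, -0.011], 0], [[-0.01, -0.002, -0.012], 0], [[-0.01, -0.002, -0.012], 0], [[-0.01, -0.001, -0.012], 0], [[-0.009, -0.002, -0.012], 0], [[-0.01, -0.001, -0.013], 0], [[-0.008, -0.002, -0.013], 0], [[-0.008, -0.001, -0.014], 0], [[-0.008, -0.002, -0.013], 0], [[-0.008, -0.001, -0.014], 0], [[-0.007, -0.001, -0.014], 0], [[-0.007, -0.002, -0.014], 0], [[-0.006, -0.001, -0.014], 0], [[-0.006, -0.001, -0.015], 0], [[-0.005, -0.001, -0.015], 0], [[-0.005, -0.001, -0.015], 0], [[-0.005, 0.0, -0.015], 0], [[-0.004, -0.001, -0.015], 0], [[-0.003, -0.001, -0.015], 0]]
[[[-0.002, -0.0, -0.011], 0], [[-0.002, -0.001, -0.01], 0], [[-0.002, 0.0, -0.011], 0], [[-0.002, 0.0, -0.011], 0], [[-0.001, -0.001, -0.011], 0], [[-0.001, 0.0, -0.011], 0], [[-0.001, 0.0, -0.01], 0], [[-0.001, 0.0, -0.011], 0], [[-0.001, 0.0, -0.011], 0], [[0.0, 0.0, -0.011], 0], [[0.0, 0.0, -0.011], 0]]
```

View pics/c3.png

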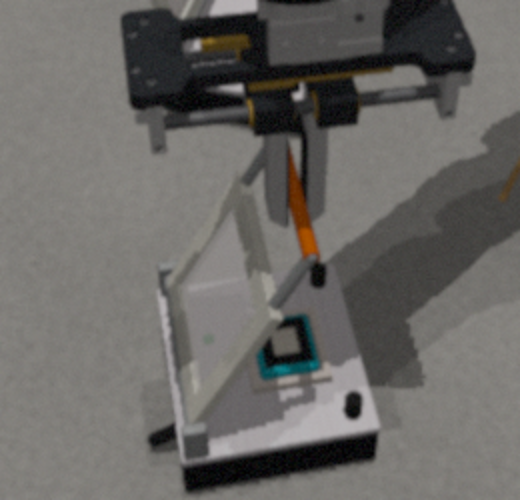

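The lid is being carried: bar sits between the pads at about crop (303,195), lid past upright, watch still in nest. Continuing along the arc.

move_arm --deltas '[[[-0.014,-0.002,-0.008],0],[[-0.013,-0.003,-0.008],0],[[-0.014,-0.002,-0.008],0],[[-0.013,-0.002,-0.009],0],[[-0.013,-0.003,-0.01],0],[[-0.012,-0.002,-0.009],0],[[-0.012,-0.002,-0.01],0],[[-0.012,-0.002,-0.011],0],[[-0.012,-0.002,-0.011],0],[[-0.011,-0.002,-0.011],0]]'

```text
time: 8.9
position: [0.4664, 0.1578, 0.1587]
tool_rot: [180.0, -0.0, 99.9]
contact_force: [1.1, -3.9, -0.2]
opening: 0.0092
finger_force: 20.0
```

move_arm --deltas '[[[-0.011,-0.002,-0.011],0],[[-0.01,-0.002,-0.012],0],[[-0.01,-0.002,-0.012],0],[[-0.01,-0.001,-0.012],0],[[-0.009,-0.002,-0.012],0],[[-0.01,-0.001,-0.013],0],[[-0.008,-0.002,-0.013],0],[[-0.008,-0.001,-0.014],0],[[-0.008,-0.002,-0.013],0]]'

```text
time: 9.8
position: [0.4412, 0.1533, 0.125]
tool_rot: [180.0, -0.0, 99.9]
contact_force: [0.9, -2.1, 0.3]
opening: 0.0093
finger_force: 20.0
```

move_arm --deltas '[[[-0.008,-0.001,-0.014],0],[[-0.007,-0.001,-0.014],0],[[-0.007,-0.002,-0.014],0],[[-0.006,-0.001,-0.014],0],[[-0.006,-0.001,-0.015],0],[[-0.005,-0.001,-0.015],0],[[-0.005,-0.001,-0.015],0],[[-0.005,0.0,-0.015],0],[[-0.004,-0.001,-0.015],0],[[-0.003,-0.001,-0.015],0]]'

```text
time: 10.8
position: [0.4245, 0.1504, 0.0812]
tool_rot: [180.0, -0.0, 99.9]
contact_force: [0.0, 0.9, -0.2]
opening: 0.0097
finger_force: 20.0
```

move_arm --deltas '[[[-0.002,0,-0.011],0],[[-0.002,-0.001,-0.01],0],[[-0.002,0.0,-0.011],0],[[-0.002,0.0,-0.011],0],[[-0.001,-0.001,-0.011],0],[[-0.001,0.0,-0.011],0],[[-0.001,0.0,-0.01],0],[[-0.001,0.0,-0.011],0],[[0,0,0],0],[[0,0,0],0]]'

```text
time: 11.8
position: [0.4209, 0.1496, 0.0557]
tool_rot: [-180.0, -0.0, 99.9]
contact_force: [-2.2, 3.1, -0.6]
opening: 0.0093
finger_force: 20.0
```

move_arm --deltas '[[[0,0,-0.005],0],[[0,0,-0.005],0],[[0,0,-0.005],0],[[0,0,-0.005],0],[[0,0,-0.005],0],[[0,0,-0.005],0],[[0,0,0],0],[[0,0,0],0]]'

```text
time: 12.6
position: [0.4206, 0.1495, 0.0466]
tool_rot: [-180.0, -0.0, 99.9]
contact_force: [-3.0, 3.2, -0.1]
opening: 0.009
finger_force: 20.0
```

move_arm --deltas '[[[0,0,-0.003],0],[[0,0,-0.003],0],[[0,0,-0.003],0],[[0,0,0],0],[[0,0,0],0]]'

```text
time: 13.1
position: [0.4206, 0.1496, 0.0443]
tool_rot: [-180.0, 0.0, 99.9]
contact_force: [-5.6, 3.4, 5.2]
opening: 0.0093
finger_force: 20.0
```

move_arm --deltas '[[[0,0,-0.003],0],[[0,0,-0.003],0],[[0,0,0],0],[[0,0,0],0]]'

```text
time: 13.5
position: [0.4206, 0.1495, 0.0437]
tool_rot: [180.0, 0.1, 100.0]
contact_force: [-7.2, 2.1, 22.7]
opening: 0.0093
finger_force: 20.0
```

Run:
```python
from h import *
b=robot.snapshot("side");s=robot.get_state();print(s["position"],s["contact_force"],s["opening"]);print(orange(b))
cv2.imwrite("pics/c4.png",cv2.resize(b[220:460,220:480],None,fx=2,fy=2)[:,:,::-1])
```

```text
[0.4206352  0.14947673 0.04374643] [-7.25318166  2.30959529 22.83709859] 0.009311277899958802
[(array([391.08621216, 351.96551514]), [array([385.15518, 337.13794], dtype=float32), array([397.01724, 366.7931 ], dtype=float32)], (31.939598083496094, 6.870728015899658)), (array([251.28561401, 104.87418365]), [array([262.20355,  88.81838], dtype=float32), array([240.36768 , 120.929985], dtype=float32)], (4.961559772491455, 38.83246994018555))]
```

View pics/c4.png

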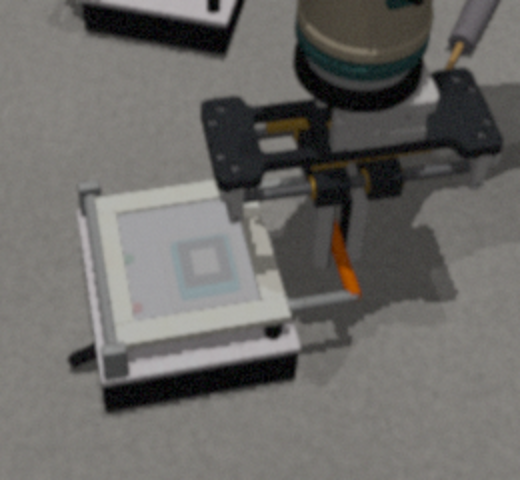

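The lid lies shut (force rises steeply to 23 N), with the watch visible under the window. Relieving the press, opening part way and rising straight up.

move_arm --deltas '[[[0,0,0.005],0],[[0,0,0],0],[[0,0,0],0],[[0,0,0],0],[[0,0,0],0],[[0,0,0],0]]' --jaw 0.35

```text
time: 14.15
position: [0.4211, 0.1493, 0.0436]
tool_rot: [-180.0, 0.0, 99.9]
contact_force: [-0.7, 0.3, 0.2]
opening: 0.0328
finger_force: 0.0
```

move_arm --deltas '[[[0,0,0.02],0],[[0,0,0.04],0],[[0,0,0.06],0],[[0,0,0.08],0],[[0,0,0.1],0],[[0,0,0.1],0],[[0,0,0.1],0],[[0,0,0],0],[[0,0,0],0],[[0,0,0],0]]'

```text
time: 15.15
position: [0.4204, 0.1489, 0.1931]
tool_rot: [-179.9, 0.0, 99.9]
contact_force: [-0.2, -0.0, 0.4]
opening: 0.0328
finger_force: 0.0
```

Run:
```python
from h import *
b=robot.snapshot("side");s=robot.get_state();print(s["position"],s["contact_force"],s["opening"]);print(orange(b))
cv2.imwrite("pics/c5.png",b[:,:,::-1])
```

```text
[0.42025673 0.14899599 0.19284222] [-0.04493434 -0.39862362  0.08673057] 0.03268803287555361
[(array([386.6499939 , 336.95001221]), [array([376.69998, 307.1    ], dtype=float32), array([396.6    , 366.80002], dtype=float32)], (62.9293212890625, 6.957010269165039)), (array([251.46151733, 104.80767822]), [array([262.30768 ,  88.538445], dtype=float32), array([240.61536, 121.07691], dtype=float32)], (4.992301940917969, 39.10636520385742))]
```

View pics/c5.png

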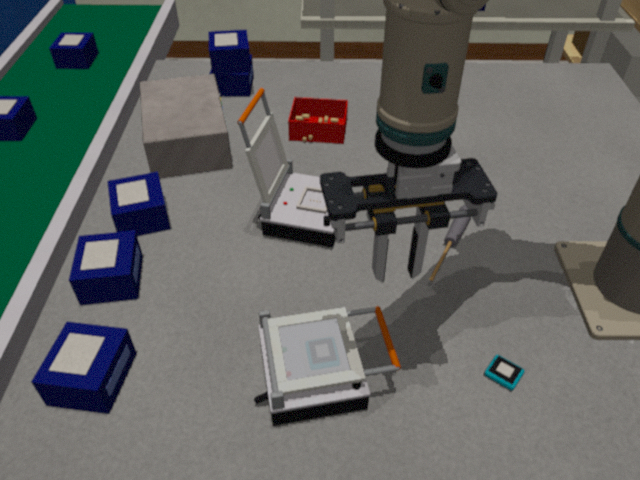

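The loaded jig is shut with its bar at (387,337), the watch is in its nest, the empty jig's lid is still open at (251,105), and the gripper is clear.

```bash
python3 -c "
from bench import robot
print(robot.close_job())"
```

```text
the job is handed in; nothing more can be done
None
```

The loaded jig's lid was lowered under grip until it lay shut on its stop, then released; the last picture shows the watch in its nest, the empty jig's lid open and the gripper clear, and the job is handed in (no verdict was returned).

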